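# Zigzag stack of soap trays

## Task

Build the zigzag soap display on the wooden tray that holds the soap carton, leaving that tray where it stands. Set the other deep tray on it stepped toward the back of the counter, away from you, so that the slot under it drops over the far end wall below; then set the shallow tray on top stepped back toward you, so that its slot drops over the near end wall of the middle tray and it stands straight above the bottom one. Each tray must sit fully down and level; leave the things around them alone.

Things in the scene. Friction and masses are not known exactly. Their poses are not given: they have to be found in the camera images.
- base_tray_mid (a point): Bottom tray: plain wooden open tray, 150 mm long (x axis, pointing roughly away from the robot), 66 mm wide (y), 53 mm tall, 0.4 kg, loose on the counter, with a pale grey soap carton inside that stays clear below the feet of a seated tray. End walls 6 mm thick, side walls 5 mm, all 40 mm above the inner floor. Point: its centre, 26.5 mm above its underside.
- deep_tray_mid (a point): Middle tray: empty, same shape (150 x 66 x 53 mm, x lengthwise, ends alike), 0.2 kg; grip across the width. Point: centre, 26.5 mm up. Under each tray three feet, 8 mm tall, 48 mm wide, leave two cross slots 16 mm wide, 32 mm either side of the middle; they drop over an end wall and between the side walls below with 5 and 4 mm play each way. Seated: stepped 40 mm lengthwise, 45 mm higher than the tray below.
- shallow_tray_mid (a point): Top tray: empty, shallower, 150 x 66 x 35 mm (x lengthwise, ends alike), about 0.15 kg; grip across the width. Point: its centre, 17.5 mm above its underside. Same feet and slots as the middle tray: seated, it is stepped 40 mm lengthwise from the middle tray and its underside is 45 mm above the underside of that tray (centre 36 mm above centre).
- bell: Bystander: counter bell, 85 mm across, 59 mm tall, farther back. Origin: centre of its underside.
- jar: Bystander: small lidded jar, 57 x 49 x 70 mm, at the right. Origin: centre of its underside.
- spool: Bystander: wooden thread spool, 56 mm across, 52 mm tall, at the left. Origin: centre of its underside.
- pot: Bystander: low round pot, 65 mm across, 29 mm tall, at the right. Origin: centre of its underside.

How it is judged:
By the outcome, as a careful person would: the job done as asked, in the order asked, and still so for the second after the job is handed in, with the robot touching nothing.
It also fails if it takes over 58 s, if anything falls off the work surface, if the arm or the gripper's body presses on something with over 40 N, if the wrist force passes 120 N, or if a joint passes its speed limit or range.

## Robot

A 6-joint arm with a two-finger parallel gripper is mounted at the origin on a cart in front of the work surface, level with it; the furniture and walls round the work are solid. World frame = base frame: x ahead of the robot, y to its left, z up, the work surface at z = 0. Lengths are in m, angles in rad, forces in N, time in s.
With the tool pointing down it reaches from about 0.225 to 0.875 m from the base axis. Payload 3.4 kg.
Tool frame: the origin (TCP) lies at the very end of the fingers, on their centre line; the grasp point (between the pads) lies 19 mm behind it; z points along the fingers, y is the line along which they close (so a half turn about z gives the same grasp; the last joint's range is limited). The gripper opens to 85 mm and grips with 20 to 120 N. Pads are 22 mm wide; open, the fingers measure 114 mm over their backs; the gripper's body (76 mm by 85 mm) begins 54 mm behind the grasp point. The pads swing forward as they close: fully open they stand 13 mm farther back than shut.
Start: joints at [-1.254, 0.276, 1.505, -0, 1.361, -0.121], TCP at [0.244, -0.521, 0.231] pointing down, gripper open.
Joint ranges: [-2.89, 2.89], [-0.75, 2.08], [0.22, 2.7], [-1.18, 4.32], [0.11, 2.71], [-2.7, 2.7]. Speed limits (rad/s): [2.57, 2.57, 3.14, 3.14, 3.14, 3.14].

## Interface

Orientations are given as a unit quaternion [x, y, z, w].
In Python, from rig import * gives the robot as it stands.
- The arm moves only by the shell command python3 -m handwheel 'ROWS' [FORCE]. ROWS is JSON, a list of rows, each a list of 7 numbers: the shift along the world's x, y, z in units of 0.025 m (1.0 is 0.025 m), then the turn, a rotation vector about the world's x, y, z in units of 6 degrees (1.0 is 6 degrees), then the gripper's target within -1 to 1 (fully open at 1, half-way at 0, shut at -1). In form: [[dx, dy, dz, wx, wy, wz, jaw], ...]. A call has 1 to 12 rows; each row shifts and turns the commanded pose from where the row before left it; what a row does not reach is not made up. A row lasts 1/10 s, in which the tool goes at most 50 mm and 8.59 degrees, less where a joint would pass 70% of its speed; a pose out of reach is approached as far as the arm can. A call with a number of a shift or a turn outside -1 to 1 is refused whole. A call with a gripper value outside its range is refused whole. The fingers move at their own pace and stop on an object; FORCE is the grip in N (left out, the last holds). Time passes only in rows, so rows that do not move let the fingers close. It gives the time, the measured TCP pose, the force, the opening and the grip force at its end, in the units of the state.
- read_state(): the state, without advancing time (a new reading comes with each control period).
- get_image(name): name is "side" or "top" or "wrist"; returns a dict with "color" (400x640x3 uint8, red, green, blue), "mtx" (3x3 intrinsics, pixels), "eye" and "orientation" of the camera in the world. Camera axes: x right, y up, looking along -z (the intrinsics and any distortion apply to the point x, -y, -z); pixel columns grow to the right and rows downward; lengths in m; the calibration is good to about 2 mm. A picture is of the moment at which its call begins. There is no depth.
- hand_in(): hands the job in; it is judged then, once.
The state is a dict: "time": time; "qpos": joint angles; "dq": joint speeds; "tau": joint torques, N m; "tcp_pos": TCP position; "tcp_rot": TCP orientation; "ft_force": force on the tool from outside, world axes, zero at the start; "wrist_torque": the same for the moment, N m; "grip_width": finger opening in m; "finger_force": force on a finger pad.
Only numpy, scipy, OpenCV 4.12 (cv2) and the standard library are available. Lean on these libraries where they do the work, as an engineer would, in place of code of your own. Each camera call takes 0.05 s, during which the arm holds its last target. There are 200 camera calls.

## Working session

There is one attempt and no reset: what is moved stays moved. The work goes in short steps, Python scripts to look and compute and a shell command to move; the robot and the scene stay as the last step left them, time stands still between calls to the robot, and variables do not carry over. Pictures are saved under pics/ and viewed, at most 10 in all, crops included, and the job is handed in when it is done.

```bash
mkdir -p pics
cat > h.py <<'E'
from rig import *
import numpy as np, cv2
from scipy.spatial.transform import Rotation as R
def load(n,tag):
    g=get_image(n); cv2.imwrite(f'pics/{tag}.png',g['color'][:,:,::-1]); np.save(f'pics/{tag}.npy',g,allow_pickle=True); return g
def get(tag): return np.load(f'pics/{tag}.npy',allow_pickle=True).item()
def rot(g):
    o=np.array(g['orientation']); return R.from_quat(o).as_matrix() if o.size==4 else o.reshape(3,3)
def ray(g,u,v,z):
    K=np.array(g['mtx']); d=np.array([(u-K[0,2])/K[0,0],-(v-K[1,2])/K[1,1],-1.]); d=rot(g)@d; e=np.array(g['eye'])
    return e+d*(z-e[2])/d[2]
def proj(g,p):
    q=rot(g).T@(np.array(p)-np.array(g['eye'])); K=np.array(g['mtx']); return K[0,0]*q[0]/-q[2]+K[0,2],K[1,1]*-q[1]/-q[2]+K[1,2]
E
python3 - <<'E'
from h import *
for n in('top','side'):
    g=load(n,n+'0'); print({k:np.array(v).round(4).tolist() for k,v in g.items() if k!='color'})
a=cv2.imread('pics/top0.png');b=cv2.imread('pics/side0.png')
E
```

```text
{'mtx': [[455.7541, 0.0, 317.35], [0.0, 455.7541, 193.4619], [0.0, 0.0, 1.0]], 'eye': [0.3878, -0.025, 1.6328], 'orientation': [-0.0385, 0.0397, 0.7087, -0.7034]}
{'mtx': [[401.0147, 0.0, 311.8358], [0.0, 401.0147, 208.5845], [0.0, 0.0, 1.0]], 'eye': [-0.1754, -1.1311, 0.8442], 'orientation': [0.474, -0.1391, -0.2627, 0.8288]}
```

View pics/top0.png

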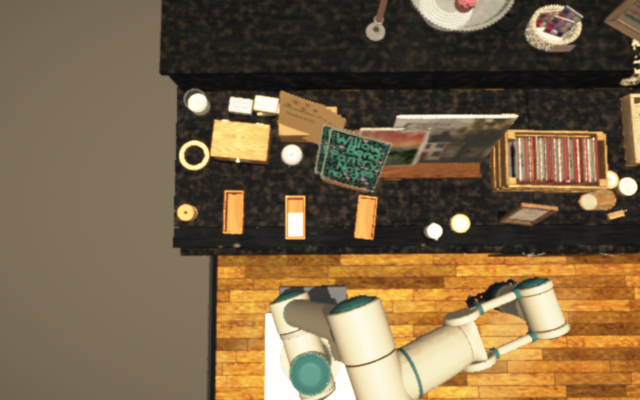

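View pics/side0.png

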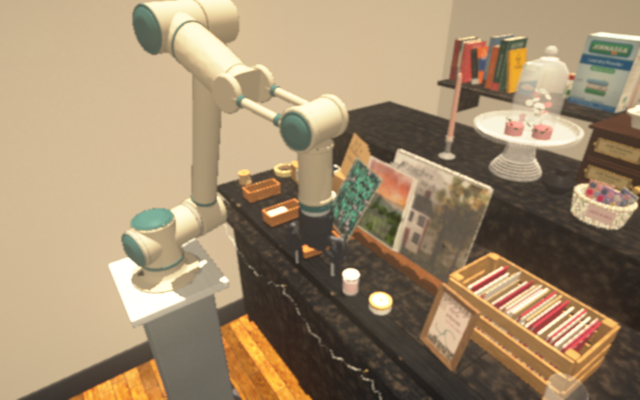

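The top view shows the base tray with its carton at (295,217) and two empty trays at (233,212) and (366,217). The bell is at (291,155), the spool at (186,212), and the jar and pot are at (433,231) and (460,223). The side view shows two of the trays at (262,190) and (282,211), with the third behind the hand.

Run:
```python
from h import *
g=get('top0');c=g['color'];hsv=cv2.cvtColor(c,cv2.COLOR_RGB2HSV)
m=((hsv[...,0]<20)&(hsv[...,1]>90)&(hsv[...,2]>90)).astype(np.uint8)
m[:183]=0;m[245:]=0;m[:,:210]=0;m[:,400:]=0
cs,_=cv2.findContours(m,cv2.RETR_EXTERNAL,cv2.CHAIN_APPROX_NONE)
for k in cs:
    if cv2.contourArea(k)<100: continue
    b=cv2.boxPoints(cv2.minAreaRect(k))
    print(b.round(1).tolist())
    for z in(.035,.053):
        P=np.array([ray(g,*p,z)[:2] for p in b]); e=[P[1]-P[0],P[2]-P[1]]; L=max(e,key=np.linalg.norm)
        print(z,P.mean(0).round(4),[np.linalg.norm(x).round(4) for x in e],np.degrees(np.arctan(L[1]/L[0])).round(1))
for n,u,v,z in[('bell',291,155,.06),('spool',186,212,.05),('jar',433,231,.07),('pot',460,223,.03)]: print(n,ray(g,u,v,z).round(3))
t=cv2.resize(c[180:250,205:405],None,fx=4,fy=4,interpolation=2)
s=get('side0')['color'];s=cv2.resize(s[170:270,230:350],None,fx=4,fy=4,interpolation=2)
o=np.zeros((680,800,3),np.uint8);o[:280,:]=t;o[280:680,:480]=s
cv2.imwrite('pics/c1.png',cv2.resize(o,(700,595))[:,:,::-1])
```

```text
[[284.0, 195.0], [305.0, 195.0], [305.0, 239.0], [284.0, 239.0]]
0.035 [0.4832 0.0523] [np.float64(0.074), np.float64(0.1544)] -0.3
0.053 [0.4821 0.0514] [np.float64(0.0732), np.float64(0.1526)] -0.3
[[352.70001220703125, 238.0], [357.1000061035156, 193.5], [378.20001220703125, 195.60000610351562], [373.79998779296875, 240.10000610351562]]
0.035 [ 0.4821 -0.1967] [np.float64(0.157), np.float64(0.0747)] -6.7
0.053 [ 0.481  -0.1948] [np.float64(0.1553), np.float64(0.0738)] -6.7
[[222.0, 189.0], [244.0, 189.0], [244.0, 234.0], [222.0, 234.0]]
0.035 [0.5042 0.2681] [np.float64(0.0776), np.float64(0.1583)] 0.6
0.053 [0.5029 0.2648] [np.float64(0.0768), np.float64(0.1565)] 0.6
bell [0.699 0.063 0.06 ]
spool [0.502 0.429 0.05 ]
jar [ 0.429 -0.423  0.07 ]
pot [ 0.458 -0.529  0.03 ]
```

View pics/c1.png

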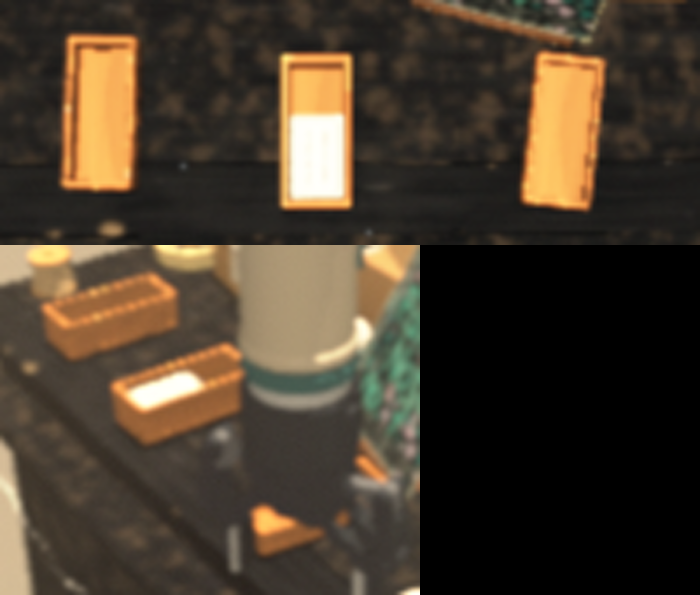

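```bash
python3 -m handwheel '[[1,1,0,0,0,0,1],[1,1,0,0,0,0,1],[1,1,0,0,0,0,1],[1,1,0,0,0,0,1],[1,1,0,0,0,0,1],[1,1,0,0,0,0,1],[0,1,0,0,0,0,1],[0,1,0,0,0,0,1],[0,1,0,0,0,0,1],[0,1,0,0,0,0,1],[0,1,0,0,0,0,1],[0,1,0,0,0,0,1]]'
python3 - <<'E'
from h import *
s=read_state();M=R.from_quat(s['tcp_rot']).as_matrix();print(s['time'],s['tcp_pos'],M.round(3).tolist(),s['qpos'],s['ft_force'])
g=load('wrist','w1');print({k:np.array(v).round(4).tolist() for k,v in g.items() if k!='color'})
E
```

```text
time: 1.3
tcp_pos: [0.3934, -0.2196, 0.2309]
tcp_rot: [0.976, 0.217, -0.0, -0.0]
ft_force: [1.0, -0.4, 0.2]
grip_width: 0.0852
finger_force: 0.0
1.3 [ 0.3934083  -0.21956022  0.23094466] [[0.906, 0.424, -0.001], [0.424, -0.906, 0.001], [-0.0, -0.001, -1.0]] [-6.63725279e-01  8.72851035e-02  1.74870749e+00  3.74512063e-05
  1.30640012e+00  4.69411266e-01] [ 0.96448649 -0.42699476  0.18133552]
{'mtx': [[292.6967, 0.0, 318.928], [0.0, 292.6967, 203.6229], [0.0, 0.0, 1.0]], 'eye': [0.4587, -0.1884, 0.3739], 'orientation': [-0.1224, 0.078, -0.5311, 0.8348]}
```

View pics/w1.png

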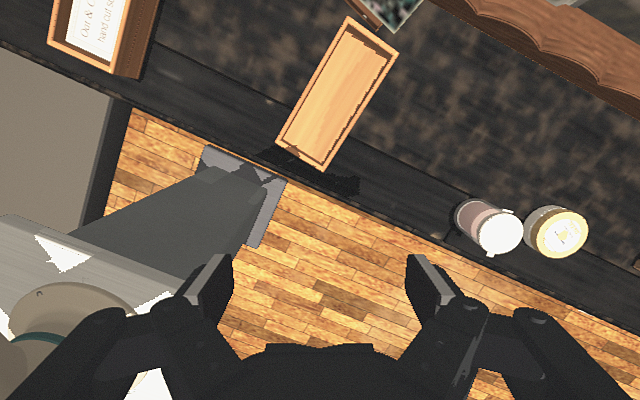

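The wrist view shows the shallow tray with outer rim corners near (347,17), (397,53), (325,171) and (277,138). The base tray is partly visible at top left.

```bash
python3 -m handwheel '[[0,1,0,0,0,-0.8,1],[0,1,0,0,0,-0.8,1],[0,1,0,0,0,-0.8,1],[0,1,0,0,0,-0.9,1],[0,1,0,0,0,-0.88,1],[0,1,0,0,0,0,1],[0,1,0,0,0,0,1],[0,1,0,0,0,0,1],[0,1,0,0,0,0,1],[0,1,0,0,0,0,1],[0,0.7,0,0,0,0,1],[0,0,0,0,0,0,1]]'
python3 - <<'E'
from h import *
g=get('w1')
for u,v in[(347,17),(397,53),(325,171),(277,138)]: print(ray(g,u,v,.035).round(4))
g=load('wrist','w2')
E
```

```text
time: 2.55
tcp_pos: [0.3933, 0.0482, 0.2311]
tcp_rot: [1.0, 0.002, -0.0, -0.0]
ft_force: [-0.2, -0.9, 0.7]
grip_width: 0.0854
finger_force: 0.0
[ 0.5578 -0.1734  0.035 ]
[ 0.5505 -0.2357  0.035 ]
[ 0.4058 -0.221   0.035 ]
[ 0.4168 -0.1555  0.035 ]
```

View pics/w2.png

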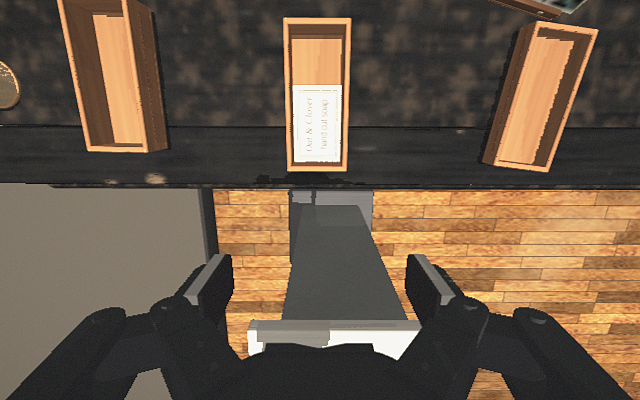

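The wrist view shows all three trays. The base tray's rim runs from (284,17) to (348,171), with near-zero yaw. The shallow tray is on the right. The deep tray is on the left, cut off at the image top.

```bash
python3 -m handwheel '[[0,1,0,0,0,0,1],[0,1,0,0,0,0,1],[0,1,0,0,0,0,1],[0,1,0,0,0,0,1],[0,1,0,0,0,0,1],[0,1,0,0,0,0,1],[0,1,0,0,0,0,1],[0,1,0,0,0,0,1],[0.4,0.7,0,0,0,0,1],[0,0,0,0,0,0,1],[0,0,0,0,0,0,1]]'
python3 - <<'E'
from h import *
load('wrist','w3')
def meas(tag,z,seed):
    g=get(tag);hsv=cv2.cvtColor(g['color'],cv2.COLOR_RGB2HSV)
    m=((hsv[...,0]<22)&(hsv[...,1]>60)&(hsv[...,2]>90)).astype(np.uint8);m[180:]=0
    n,l,st,_=cv2.connectedComponentsWithStats(m)
    k=max((i for i in range(1,n)),key=lambda i:st[i,4] if abs(st[i,0]+st[i,2]/2-seed)<40 else 0)
    c=cv2.findContours((l==k).astype(np.uint8),0,1)[0][0]
    P=np.array([ray(g,*p[0],z)[:2] for p in c]);r=cv2.minAreaRect((P*1000).astype(np.float32));print(tag,z,st[k],r)
    for p in cv2.boxPoints(r): print((p/1000).round(4), np.round(proj(g,[*p/1000,z]),0))
meas('w2',.053,318);meas('w3',.053,318)
E
```

```text
time: 3.7
tcp_pos: [0.4039, 0.2631, 0.2309]
tcp_rot: [1.0, -0.0, -0.001, 0.001]
ft_force: [0.3, -0.2, 0.2]
grip_width: 0.0853
finger_force: 0.0
w2 0.053 [ 283   17   69  155 5744] ((481.7369689941406, 51.21318054199219), (149.67193603515625, 66.80191802978516), 0.04573165997862816)
[0.4069 0.0846] [286. 171.]
[0.4069 0.0178] [347. 171.]
[0.5566 0.0179] [351.  17.]
[0.5565 0.0847] [282.  17.]
w3 0.053 [ 282    4   70  159 9685] ((502.10675048828125, 266.366943359375), (66.54798126220703, 150.19900512695312), 88.85433959960938)
[0.4264 0.2346] [345. 163.]
[0.5765 0.2316] [352.   6.]
[0.5779 0.2981] [282.   4.]
[0.4277 0.3011] [284. 162.]
```

View pics/w3.png

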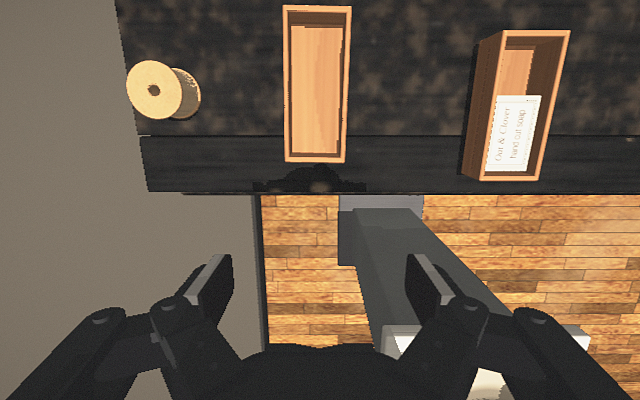

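Both deep trays measure 150 x 66.5 mm at z=0.053, so the fit holds. The base is at (0.4817, 0.0512) with 0° yaw, and the deep tray is at (0.5021, 0.2664) with -1.15° yaw. Next I grasp the deep tray.

```bash
python3 -m handwheel '[[1,0.13,-0.5,0,0,-0.19,1],[1,0,-0.5,0,0,0,1],[1,0,-0.5,0,0,0,1],[0.93,0,-0.5,0,0,0,1],[0,0,-1,0,0,0,1],[0,0,-1,0,0,0,1],[0,0,-1,0,0,0,1],[0,0,-1,0,0,0,1],[0,0,-1,0,0,0,1],[0,0,-1,0,0,0,1],[0,0,-0.84,0,0,0,1],[0,0,0,0,0,0,1]]' 40
python3 -m handwheel '[[0,0,0,0,0,0,-1],[0,0,0,0,0,0,-1],[0,0,0,0,0,0,-1],[0,0,0,0,0,0,-1],[0,0,0,0,0,0,-1],[0,0,0,0,0,0,-1],[0,0,0,0,0,0,-1],[0,0,0,0,0,0,-1]]' 40
```

```text
time: 4.95
tcp_pos: [0.4996, 0.2651, 0.0079]
tcp_rot: [1.0, -0.011, -0.003, 0.002]
ft_force: [-0.9, 0.0, -0.2]
grip_width: 0.0853
finger_force: 0.0
time: 5.75
tcp_pos: [0.5028, 0.2675, 0.0116]
tcp_rot: [1.0, -0.01, 0.001, -0.0]
ft_force: [-0.1, -2.6, 6.6]
grip_width: 0.0655
finger_force: 47.3
```

```bash
python3 -m handwheel '[[0,0,0.4,0,0,0,-1],[0,0,1,0,0,0,-1],[0,0,1,0,0,0,-1],[0,0,1,0,0,0,-1],[0,0,1,0,0,0,-1],[0,-0.3,0.6,0,0,0.2,-1],[0,-0.6,0,0,0,0,-1],[0,-1,0,0,0,0,-1],[0,-1,0,0,0,0,-1],[0.3,-1,0,0,0,0,-1],[0.3,-1,0,0,0,0,-1],[0.18,-1,0,0,0,0,-1]]'
python3 -m handwheel '[[0,-1,0,0,0,0,-1],[0,-1,0,0,0,0,-1],[0,-0.5,0,0,0,0,-1],[0,-0.23,0,0,0,0,-1],[0,0,0,0,0,0,-1],[0,0,0,0,0,0,-1],[0,0,0,0,0,0,-1]]'
python3 - <<'E'
from h import *
load('wrist','w4');load('side','s4');load('top','t4')
s=read_state();print(s['tcp_pos'],s['tcp_rot'])
a=get('w4')['color'];b=get('s4')['color'][150:260,200:360]
o=np.zeros((590,640,3),np.uint8);o[:400]=a
o[400:,:276]=cv2.resize(b,(276,190));o[400:,290:]=cv2.resize(get('t4')['color'][165:260,230:405],(350,190))
cv2.imwrite('pics/c4.png',o[:,:,::-1])
E
```

```text
time: 6.95
tcp_pos: [0.5207, 0.1182, 0.1341]
tcp_rot: [1.0, 0.0, -0.001, 0.0]
ft_force: [-0.0, -0.4, -3.4]
grip_width: 0.0655
finger_force: 46.5
time: 7.65
tcp_pos: [0.5214, 0.0526, 0.1353]
tcp_rot: [1.0, 0.001, -0.0, -0.0]
ft_force: [-0.1, -0.6, -2.4]
grip_width: 0.0655
finger_force: 46.5
[0.52149108 0.0524064  0.13532748] [ 9.99999425e-01  1.07113221e-03  1.84807335e-05 -3.66798283e-05]
```

View pics/c4.png

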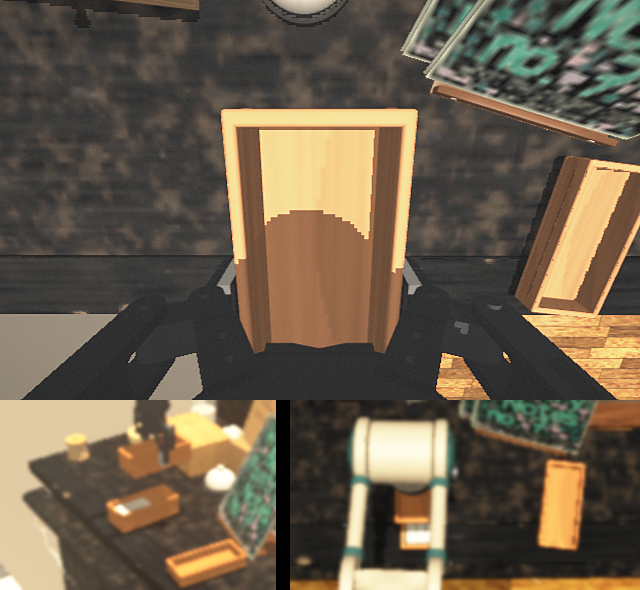

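The held tray hangs level, with far rim corners at (221,110) and (418,110). The base tray below has not moved.

Run:
```python
from h import *
g=get('w4')
a,b=ray(g,221,109.5,.1767),ray(g,418,109.5,.1767);print(a.round(4),b.round(4))
```

```text
[0.5956 0.0853 0.1767] [0.5957 0.0202 0.1767]
```

```bash
python3 -m handwheel '[[0.04,-0.06,-0.4,0,0,0,-1],[0,0,-0.6,0,0,0,-1],[0,0,-0.6,0,0,0,-1],[0,0,-0.6,0,0,0,-1],[0,0,-0.3,0,0,0,-1],[0,0,-0.2,0,0,0,-1],[0,0,0,0,0,0,-1],[0,0,0,0,0,0,-1]]'
python3 -m handwheel '[[0,0,-0.1,0,0,0,-1],[0,0,-0.1,0,0,0,-1],[0,0,-0.1,0,0,0,-1],[0,0,-0.06,0,0,0,-1],[0,0,-0.06,0,0,0,-1],[0,0,0,0,0,0,-1],[0,0,0,0,0,0,-1]]'
```

```text
time: 8.6
tcp_pos: [0.523, 0.0502, 0.0682]
tcp_rot: [1.0, 0.001, 0.0, 0.0]
ft_force: [0.8, 0.7, -1.7]
grip_width: 0.0654
finger_force: 46.5
time: 9.3
tcp_pos: [0.5225, 0.0502, 0.0573]
tcp_rot: [1.0, 0.001, -0.0, 0.0]
ft_force: [0.5, -0.3, -2.3]
grip_width: 0.0651
finger_force: 46.5
```

```bash
python3 -m handwheel '[[0,0,-0.06,0,0,0,-1],[0,0,0,0,0,0,-1],[0,0,0,0,0,0,0.7],[0,0,0,0,0,0,0.8],[0,0,0,0,0,0,1],[0,0,0,0,0,0,1],[0,0,0,0,0,0,1],[0,0,0.3,0,0,0,1],[0,0,0.8,0,0,0,1],[0,0,1,0,0,0,1],[0,0,1,0,0,0,1],[0,0,1,0,0,0,1]]'
python3 -m handwheel '[[-1,0,1,0,0,0,1],[-1,0,0.86,0,0,0,1],[-1,0,0,0,0,0,1],[-1,0,0,0,0,0,1],[-0.8,0,0,0,0,0,1],[0,0,0,0,0,0,1],[0,0,0,0,0,0,1]]'
python3 - <<'E'
from h import *
load('wrist','w5');load('side','s5')
a=get('w5')['color'][:300];b=get('s5')['color'][150:260,200:360]
o=np.zeros((600,640,3),np.uint8);o[:300]=a
o[300:,:436]=cv2.resize(b,(436,300));
cv2.imwrite('pics/c5.png',o[:,:,::-1])
E
```

```text
time: 10.5
tcp_pos: [0.5224, 0.0502, 0.1598]
tcp_rot: [1.0, 0.001, 0.0, 0.0]
ft_force: [0.0, 0.7, -0.4]
grip_width: 0.0854
finger_force: 0.0
time: 11.2
tcp_pos: [0.4033, 0.0502, 0.2055]
tcp_rot: [1.0, 0.001, 0.001, 0.0]
ft_force: [0.3, 0.5, -0.2]
grip_width: 0.0851
finger_force: 0.0
```

View pics/c5.png

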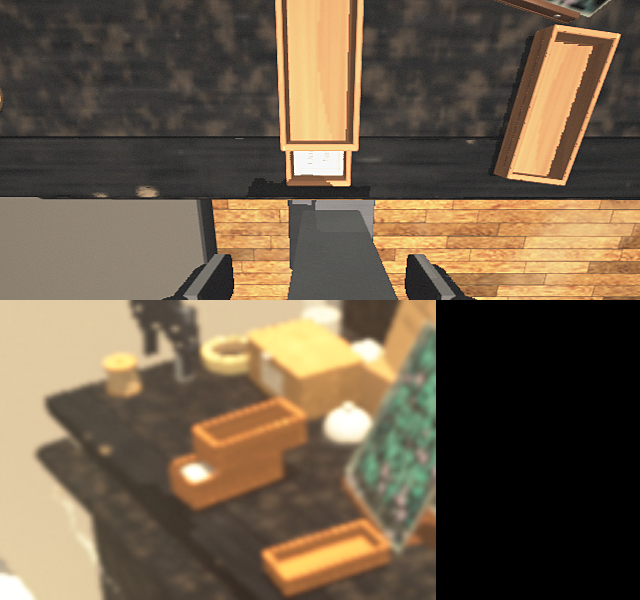

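The middle tray sits straddling the base's far wall and looks level. Its near rim runs from (279,150) to (358,150), and the base's near edge is at row 186.

```bash
python3 -m handwheel '[[0,-1,0,0,0,-0.54,1],[0,-1,0,0,0,-0.54,1],[0,-1,0,0,0,0,1],[0,-1,0,0,0,0,1],[0,-1,0,0,0,0,1],[0,-1,0,0,0,0,1],[0,-1,0,0,0,0,1],[0,-1,0,0,0,0,1],[0,-1,0,0,0,0,1],[0,-0.7,0,0,0,0,1],[0,0,0,0,0,0,1],[0,0,0,0,0,0,1]]'
python3 - <<'E'
from h import *
g=get('w5')
for u,v,z in[(279,150.5,.098),(358.5,150.5,.098),(286,186,.053),(352,186,.053)]: print(ray(g,u,v,z).round(4))
load('wrist','w6')
def meas(tag,z):
    g=get(tag);hsv=cv2.cvtColor(g['color'],cv2.COLOR_RGB2HSV)
    m=((hsv[...,0]<22)&(hsv[...,1]>60)&(hsv[...,2]>90)).astype(np.uint8);m[190:]=0
    n,l,st,_=cv2.connectedComponentsWithStats(m)
    for k in range(1,n):
        if st[k,4]<1500: continue
        c=cv2.findContours((l==k).astype(np.uint8),0,1)[0][0]
        P=np.array([ray(g,*p[0],z)[:2] for p in c]);r=cv2.minAreaRect((P*1000).astype(np.float32));print(st[k],r)
meas('w6',.035);s=read_state();print(s['tcp_pos'])
E
```

```text
time: 12.5
tcp_pos: [0.403, -0.1926, 0.2045]
tcp_rot: [0.998, -0.057, -0.0, -0.0]
ft_force: [-0.1, 1.3, -0.3]
grip_width: 0.0849
finger_force: 0.0
[0.4477 0.0842 0.098 ]
[0.4477 0.0168 0.098 ]
[0.4064 0.0844 0.053 ]
[0.4064 0.016  0.053 ]
[    0     0   142   190 18157] ((518.0958251953125, 68.4693374633789), (153.53549194335938, 179.3149871826172), 83.52896118164062)
[ 279   26   71  157 9967] ((481.4360656738281, -195.96237182617188), (66.63875579833984, 149.97410583496094), 82.9601058959961)
[ 407  164  233   26 3074] ((386.7738952636719, -415.8699645996094), (254.4573516845703, 27.515453338623047), 83.52896118164062)
[ 0.40280746 -0.19200549  0.20450243]
```

The middle and base trays check out, with a step of about 41 mm, and the shallow tray measures 150 x 66.6 mm. Before descending I check the leaning board's clearance to the wrist camera.

Run:
```python
from h import *
load('side','s6');load('top','t6')
g=get('w6');s=read_state();T=R.from_quat(s['tcp_rot']).as_matrix();print('cam in tool',(T.T@(np.array(g['eye'])-s['tcp_pos'])).round(3))
o=np.zeros((600,640,3),np.uint8);a=get('w6')['color'];o[:280]=a[:280]
o[280:,:320]=cv2.resize(get('s6')['color'][140:260,280:400],(320,320),interpolation=2)   # x2.667
o[280:,320:]=cv2.resize(get('t4')['color'][110:210,300:400],(320,320),interpolation=2)  # x3.2
cv2.imwrite('pics/c6.png',o[:,:,::-1])
```

```text
cam in tool [ 0.073  0.001 -0.143]
```

View pics/c6.png

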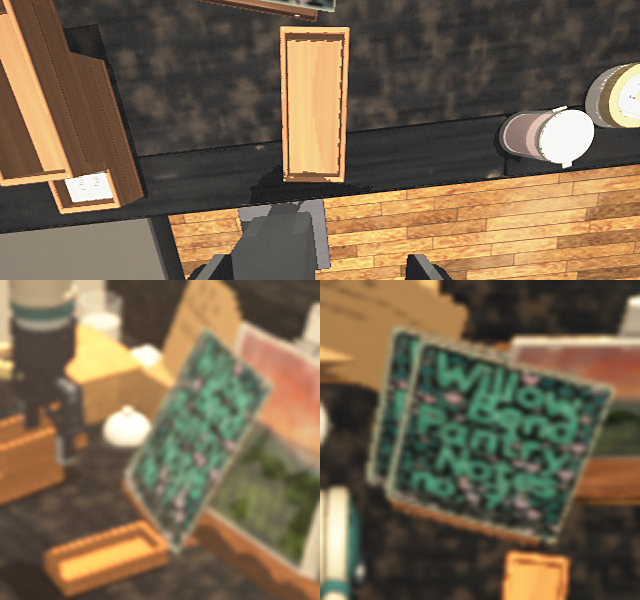

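Run:
```python
from h import *
a,b=get('s6'),get('t4')
def tri(p,q):
    A=[];r=[]
    for g,(u,v) in((a,p),(b,q)):
        e=np.array(g['eye']);d=ray(g,u,v,0)-e;d/=np.linalg.norm(d);P=np.eye(3)-np.outer(d,d);A.append(P);r.append(P@e)
    x,res,_,_=np.linalg.lstsq(np.vstack(A),np.hstack(r),rcond=None);return x.round(3),res
print('topR',tri((381,179),(391,144)),'botR',tri((346.4,240.5),(372,191)),'topL',tri((357,158.5),(333,128)),'botL',tri((327.5,212),(321,175)))
```

```text
topR (array([ 0.696, -0.259,  0.234]), array([1.90664029e-06])) botR (array([ 0.577, -0.226,  0.01 ]), array([8.90856377e-06])) topL (array([ 0.747, -0.077,  0.232]), array([2.09863649e-05])) botL (array([ 0.633, -0.042,  0.02 ]), array([8.41086623e-07]))
```

The board leans back: at z≈0.15 its face is at x≈0.65, and the camera will be at x≈0.56, so it clears. I grasp the shallow tray.

```bash
python3 -m handwheel '[[1,-0.15,0,0,0,-0.09,1],[1,0,-0.4,0,0,0,1],[0.9,0,-0.5,0,0,0,1],[0.24,0,-1,0,0,0,1],[0,0,-1,0,0,0,1],[0,0,-1,0,0,0,1],[0,0,-1,0,0,0,1],[0,0,-1,0,0,0,1],[0,0,-1,0,0,0,1],[0,0,-0.7,0,0,0,1],[0,0,-0.3,0,0,0,1],[0,0,0,0,0,0,1]]' 40
python3 -m handwheel '[[0,0,0,0,0,0,-1],[0,0,0,0,0,0,-1],[0,0,0,0,0,0,-1],[0,0,0,0,0,0,-1],[0,0,0,0,0,0,-1],[0,0,0,0,0,0,-1],[0,0,0,0,0,0,-1],[0,0,0,0,0,0,-1]]' 40
```

```text
time: 13.85
tcp_pos: [0.4806, -0.1952, 0.0066]
tcp_rot: [0.998, -0.06, -0.001, -0.0]
ft_force: [0.1, 0.6, 1.0]
grip_width: 0.0856
finger_force: 0.0
time: 14.65
tcp_pos: [0.4819, -0.1964, 0.0085]
tcp_rot: [0.998, -0.061, 0.001, 0.0]
ft_force: [0.4, 2.2, 7.1]
grip_width: 0.065
finger_force: 46.3
```

```bash
python3 -m handwheel '[[0,0,0.4,0,0,0,-1],[0,0,0.9,0,0,0,-1],[0,0,1,0,0,0,-1],[0,0,1,0,0,0,-1],[0,0,1,0,0,0,-1],[0,0,1,0,0,0,-1],[0,0,1,0,0,0,-1],[0,0.4,0.9,0,0,0.4,-1],[0,0.8,0,0,0,0.4,-1],[0,1,0,0,0,0.37,-1],[0,1,0,0,0,0,-1],[0,1,0,0,0,0,-1]]'
python3 -m handwheel '[[0,1,0,0,0,0,-1],[0,1,0,0,0,0,-1],[0,1,0,0,0,0,-1],[0,1,0,0,0,0,-1],[0,1,0,0,0,0,-1],[0,0.5,0,0,0,0,-1],[0,0.18,0,0,0,0,-1],[0,0,0,0,0,0,-1],[0,0,0,0,0,0,-1],[0,0,0,0,0,0,-1]]'
python3 - <<'E'
from h import *
g=load('wrist','w7');s=read_state();print(s['tcp_pos'],s['tcp_rot'].round(4))
z=s['tcp_pos'][2]-.008+.035
hsv=cv2.cvtColor(g['color'],cv2.COLOR_RGB2HSV)
m=((hsv[...,0]<25)&(hsv[...,1]>50)&(hsv[...,2]>90)).astype(np.uint8)
# far edge rows of held tray & the middle tray's far part
for v in range(20,260,8):
    r=np.flatnonzero(m[v,180:460])+180; print(v,(r[0],r[-1]) if len(r) else None,end=' ')
print(z)
cv2.imwrite('pics/c7.png',g['color'][:,:,::-1])
E
```

```text
time: 15.85
tcp_pos: [0.4804, -0.0901, 0.1877]
tcp_rot: [1.0, 0.0, -0.0, 0.0]
ft_force: [-0.4, 0.1, -1.3]
grip_width: 0.0652
finger_force: 45.4
time: 16.85
tcp_pos: [0.4811, 0.05, 0.1873]
tcp_rot: [1.0, 0.0, -0.0, 0.0]
ft_force: [0.2, -0.0, -1.6]
grip_width: 0.0648
finger_force: 45.4
[0.48108063 0.05009671 0.18729727] [ 1.e+00 -0.e+00 -1.e-04  2.e-04]
20 (np.int64(381), np.int64(392)) 28 (np.int64(320), np.int64(411)) 36 (np.int64(377), np.int64(409)) 44 (np.int64(415), np.int64(422)) 52 (np.int64(274), np.int64(446)) 60 (np.int64(224), np.int64(459)) 68 (np.int64(225), np.int64(459)) 76 (np.int64(274), np.int64(446)) 84 (np.int64(182), np.int64(451)) 92 (np.int64(217), np.int64(410)) 100 (np.int64(264), np.int64(362)) 108 (np.int64(222), np.int64(410)) 116 (np.int64(223), np.int64(409)) 124 (np.int64(234), np.int64(404)) 132 (np.int64(235), np.int64(404)) 140 (np.int64(236), np.int64(403)) 148 (np.int64(180), np.int64(402)) 156 (np.int64(182), np.int64(402)) 164 (np.int64(237), np.int64(401)) 172 (np.int64(238), np.int64(416)) 180 (np.int64(239), np.int64(441)) 188 (np.int64(239), np.int64(415)) 196 (np.int64(208), np.int64(398)) 204 (np.int64(241), np.int64(398)) 212 (np.int64(241), np.int64(397)) 220 (np.int64(242), np.int64(396)) 228 (np.int64(243), np.int64(396)) 236 (np.int64(243), np.int64(395)) 244 (np.int64(244), np.int64(394)) 252 (np.int64(244), np.int64(394)) 0.21429727111703456
```

View pics/c7.png

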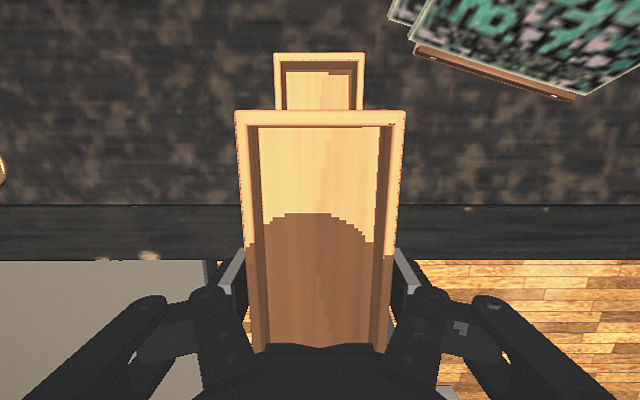

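The held shallow tray's far rim runs from (234,111) to (406,111). Beyond it, the middle tray's far rim runs from (273,53) to (366,53).

Run:
```python
from h import *
g=get('w7')
for u,v,z in[(234,110.5,.2145),(406,110.5,.2145),(273,53,.098),(366,53,.098)]: print(ray(g,u,v,z).round(4))
```

```text
[0.5552 0.0822 0.2145]
[0.5552 0.0174 0.2145]
[0.5966 0.0831 0.098 ]
[0.5966 0.0163 0.098 ]
```

```bash
python3 -m handwheel '[[0.04,0,-0.4,0,0,0,-1],[0,0,-0.7,0,0,0,-1],[0,0,-0.7,0,0,0,-1],[0,0,-0.6,0,0,0,-1],[0,0,-0.4,0,0,0,-1],[0,0,-0.3,0,0,0,-1],[0,0,0,0,0,0,-1],[0,0,0,0,0,0,-1]]'
python3 -m handwheel '[[0,0,-0.1,0,0,0,-1],[0,0,-0.1,0,0,0,-1],[0,0,-0.1,0,0,0,-1],[0,0,-0.07,0,0,0,-1],[0,0,-0.06,0,0,0,-1],[0,0,0,0,0,0,-1],[0,0,0,0,0,0,-1]]'
```

```text
time: 17.7
tcp_pos: [0.4824, 0.0509, 0.11]
tcp_rot: [1.0, 0.001, 0.0, 0.0]
ft_force: [0.3, -0.8, -1.5]
grip_width: 0.0653
finger_force: 45.4
time: 18.4
tcp_pos: [0.4821, 0.0509, 0.0991]
tcp_rot: [1.0, 0.001, -0.0, 0.0]
ft_force: [-0.7, 0.5, -1.6]
grip_width: 0.0653
finger_force: 45.4
```

```bash
python3 -m handwheel '[[0,0,-0.05,0,0,0,-1],[0,0,0,0,0,0,-1],[0,0,0,0,0,0,0.7],[0,0,0,0,0,0,0.8],[0,0,0,0,0,0,1],[0,0,0,0,0,0,1],[0,0,0,0,0,0,1],[0,0,0.3,0,0,0,1],[0,0,0.8,0,0,0,1],[0,0,1,0,0,0,1],[0,0,1,0,0,0,1],[0,0,1,0,0,0,1]]'
python3 -m handwheel '[[-0.5,0,0.5,0,0,0,1],[-1,0,0,0,0,0,1],[-1,0,0,0,0,0,1],[-1,0,0,0,0,0,1],[-0.5,0,0,0,0,0,1],[0,0,0,0,0,0,1],[0,0,0,0,0,0,1]]'
python3 - <<'E'
from h import *
load('wrist','w8');load('side','s8')
o=np.zeros((600,640,3),np.uint8);o[:280]=get('w8')['color'][:280]
o[280:,:480]=cv2.resize(get('s8')['color'][160:240,220:340],(480,320),interpolation=2)
cv2.imwrite('pics/c8.png',o[:,:,::-1])
E
```

```text
time: 19.6
tcp_pos: [0.482, 0.051, 0.2019]
tcp_rot: [1.0, 0.001, 0.0, 0.0]
ft_force: [-0.1, -0.2, 0.6]
grip_width: 0.0854
finger_force: 0.0
time: 20.3
tcp_pos: [0.3827, 0.0509, 0.2131]
tcp_rot: [1.0, 0.001, 0.001, 0.0]
ft_force: [0.6, 0.5, -0.9]
grip_width: 0.0852
finger_force: 0.0
```

Run:
```python
from h import *
g=get('w8');hsv=cv2.cvtColor(g['color'],cv2.COLOR_RGB2HSV)
m=((hsv[...,0]<22)&(hsv[...,1]>60)&(hsv[...,2]>90)).astype(np.uint8)
n,l,st,_=cv2.connectedComponentsWithStats(m[:260]);
u,v=proj(g,[.482,.085,.12]);
k=max(range(1,n),key=lambda i:st[i,4] if abs(st[i,0]+st[i,2]/2-318)<60 and st[i,1]<100 else 0);print(st[k])
M=(l==k)
exp=lambda x,y,z:np.round(proj(g,[x,y,z]),1)
print('exp near',exp(.407,.0838,.125),exp(.407,.0178,.125),'far',exp(.557,.0838,.125),exp(.557,.0178,.125),'midfar',exp(.597,.0838,.098),exp(.597,.0178,.098))
p=None
for r in range(st[k,1],st[k,1]+st[k,3]):
    q=np.flatnonzero(M[r]); q=(q[0],q[-1])
    if p is None or abs(q[0]-p[0])+abs(q[1]-p[1])>3 or r%20==0: print(r,*q)
    p=q
```

```text
[368  52  12  10  54]
exp near [278.2 178.4] [360.3 178.5] far [269.4 -45.9] [369.7 -45.7] midfar [272.9 -93.5] [366.2 -93.4]
52 369 372
53 368 375
57 368 379
59 368 371
60 368 370
```

```bash
python3 -m handwheel '[[0,0,1,0,0,0,1],[0,0,1,0,0,0,1],[0,0,1,0,0,0,1],[0,0,1,0,0,0,1],[0,0,0,0,0,0,1],[0,0,0,0,0,0,1]]'
python3 - <<'E'
from h import *
g=load('wrist','w9');hsv=cv2.cvtColor(g['color'],cv2.COLOR_RGB2HSV)
m=((hsv[...,0]<22)&(hsv[...,1]>60)&(hsv[...,2]>90)).astype(np.uint8)
exp=lambda x,y,z:np.round(proj(g,[x,y,z]),1)
print('near',exp(.407,.0838,.125),exp(.407,.0178,.125),'far',exp(.557,.0838,.125),exp(.557,.0178,.125),'midfar',exp(.597,.0838,.098),exp(.597,.0178,.098),'basenear',exp(.407,.0838,.053),exp(.407,.0178,.053))
for r in range(0,220,3):
    q=np.flatnonzero(m[r,240:400])+240
    if len(q): print(r,q[0],q[-1],len(q),end=' | ')
print()
for c in(285,320,355): print(c,[(int(r),hsv[r,c].tolist()) for r in range(140,186,3)])
# top camera: level/placement
t=load('top','t9');
for n,p in[('near',(.407,.0838,.125)),('near',(.407,.0178,.125))]: print(n,np.round(proj(t,p),1))
E
```

```text
time: 21.0
tcp_pos: [0.3829, 0.0509, 0.3127]
tcp_rot: [1.0, 0.001, 0.0, 0.0]
ft_force: [-0.1, -0.6, 0.0]
grip_width: 0.085
finger_force: 0.0
near [289.9 160.5] [348.3 160.5] far [285.7   7.8] [352.9   7.9] midfar [287.3 -27.5] [351.3 -27.4] basenear [294.9 152.8] [343.2 152.9]
0 289 351 61 | 3 289 351 60 | 6 289 351 59 | 9 286 352 67 | 12 286 352 66 | 15 241 352 68 | 18 286 352 65 | 21 286 352 27 | 24 286 352 66 | 27 286 352 65 | 30 286 352 65 | 33 287 352 64 | 36 280 352 67 | 39 284 359 67 | 42 287 352 64 | 45 287 381 65 | 48 287 351 64 | 51 287 351 64 | 54 287 351 64 | 57 287 351 65 | 60 287 351 65 | 63 287 351 64 | 66 287 351 64 | 69 270 351 65 | 72 250 358 67 | 75 288 351 62 | 78 288 371 63 | 81 288 350 61 | 84 288 369 67 | 87 285 350 62 | 90 288 350 62 | 93 288 350 63 | 96 288 396 65 | 99 288 399 67 | 102 288 350 63 | 105 288 350 62 | 108 289 350 61 | 111 281 349 64 | 114 281 349 64 | 117 289 349 60 | 120 289 349 60 | 123 289 349 60 | 126 289 349 59 | 129 289 349 59 | 132 289 349 60 | 135 289 349 60 | 138 289 349 60 | 141 289 348 60 | 144 289 348 59 | 147 290 348 58 | 150 290 34
[... 735 characters left out ...]
 120, 245]), (146, [17, 125, 245]), (149, [17, 120, 246]), (152, [18, 117, 255]), (155, [11, 133, 98]), (158, [17, 118, 248]), (161, [10, 75, 75]), (164, [15, 30, 51]), (167, [15, 38, 54]), (170, [15, 40, 51]), (173, [18, 93, 63]), (176, [13, 156, 181]), (179, [15, 154, 196]), (182, [9, 66, 81]), (185, [10, 18, 131])]
355 [(140, [90, 5, 53]), (143, [5, 26, 60]), (146, [8, 18, 58]), (149, [10, 14, 56]), (152, [34, 35, 51]), (155, [30, 12, 44]), (158, [0, 9, 55]), (161, [20, 27, 57]), (164, [10, 14, 56]), (167, [11, 57, 72]), (170, [14, 42, 67]), (173, [102, 103, 37]), (176, [14, 145, 179]), (179, [14, 144, 151]), (182, [12, 56, 68]), (185, [15, 12, 123])]
near [283.6 238.5]
near [303.7 238.3]
```

The top tray's outline matches the seated, level prediction within a pixel: near edge at row 160, far edge at row 8, widths 59 and 67 px. It also came down 7 mm below the height where it would have caught on a wall, without contact.

```bash
python3 -c "
from rig import *
print(hand_in())"
```

```text
the job is handed in; nothing more can be done
None
```

The zigzag display is built and handed in at about 21 s: the deep tray sits stepped back on the carton tray and the shallow tray stands above the bottom one, both seated and level as far as the wrist-camera measurements show; the bystanders were left alone, and the hand-in returned no verdict.

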